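# Latch the split chocolate mould

### The arm

A 6-joint arm with a two-finger parallel gripper is mounted at the origin on the work surface. World frame = base frame: x ahead of the robot, y to its left, z up, the work surface at z = 0. Lengths are in m, angles in rad, forces in N, time in s.
With the tool pointing down it reaches from about 0.375 to 0.925 m from the base axis. Payload 5.7 kg.
Tool frame: the origin (TCP) lies at the centre of the arm's flange, where the gripper is bolted on; the fingertips stand 182 mm ahead of it and the grasp point (between the pads) lies 163 mm ahead of it; z points along the fingers, y is the direction in which the jaws open and shut (so a half turn about z gives the same grasp; the last joint's range is limited). The gripper opens to 88 mm and grips with 3 to 60 N. Pads are 20 mm wide; open, the fingers measure 115 mm over their backs; the gripper's body (75 mm by 178 mm) begins 61 mm behind the grasp point.
Start: joints at [1.229, 0.359, 1.51, -0, 1.272, -0.115], TCP at [0.135, 0.585, 0.405] pointing down, gripper open.
Joint ranges: [-2.97, 2.97], [-1.01, 2.36], [0.21, 2.38], [-0.96, 4.11], [0.2, 2.71], [-2.98, 2.98]. Speed limits (rad/s): [2.39, 2.39, 3.14, 3.14, 3.14, 3.14].

### API

Orientations are given as a unit quaternion [x, y, z, w].
In Python, from cell import * gives the robot as it stands.
- The arm moves only by the tool arm_command, never from a script. Its argument "series" is a list of rows, each a list of 6 numbers: the shift along the tool's x, y, z each as a share of 0.04 m, from -1 to 1, then the turn, a rotation vector about the tool's x, y, z each as a share of 30 degrees, from -1 to 1. In form: [[x, y, z, wx, wy, wz], ...]. A call has exactly 8 rows; each row shifts and turns the commanded pose from where the row before left it, along the tool's axes as they then stand; what a row does not reach is not made up. A row lasts 1/12 s, in which the tool goes at most 41.7 mm and 7.16 degrees, less where a joint would pass 70% of its speed; a pose out of reach is approached as far as the arm can. A call with a number of a shift or a turn outside -1 to 1 is refused whole. A call with a gripper value outside its range is refused whole. "jaw" is the opening in per cent of the stroke, from 0 (shut) to 100 (fully open), set as the call begins (left out, the last holds). The fingers move at their own pace and stop on an object; "newtons" is the grip in N (left out, the last holds). Time passes only in rows, so rows that do not move let the fingers close, or fill a call up. It gives the time, the measured TCP pose, the force and the opening at its end, in the units of the state.
- observe(): the state, without advancing time (a new reading comes with each control period).
- capture(name): name is "scene" or "top" or "wrist"; returns (picture, depth): 384x512x3 uint8, blue, green, red; 384x512 float32, m along the optical axis (not along the pixel's ray), 0 where there is no reading.
- camera_model(name): a dict with "vfov" (degrees; the focal length in pixels is half the picture's height over the tangent of half this angle, whatever the lens; pixels are square), "cx", "cy" (the principal point, pixels), "xyz" and "rotation" of the camera in the world. Camera axes: x right, y down, z forward; pixel columns grow to the right and rows downward; lengths in m; the calibration is good to about 2 mm. A picture is of the moment at which its call begins: read the wrist's pose just before it. camera_model takes no time and is no camera call; for the wrist camera it gives the pose at the moment of the call.
- finish_job(): hands the job in, once; it reports no verdict.
Trained networks look in the newest picture that a camera, given by its name, has taken for a name from the list of things; names that differ only in an ending like _2 or _b are one class to them, and where a whole thing is asked for, a point or a joint stands for the part that bears it (a point fixed in the world has none). Each returns a list of dicts, best first, with "score" (0 to 1); they miss things now and then, are a little off and sometimes report something else, mostly with a low value. They report only what shows in the picture. A call takes as long as a camera call.
- search_frame(query, camera): "centre" ([x, y, z] in m, in the coordinates of the camera as it stood for that picture, good to about 4 mm: the middle of the surface that is visible of it).
- place_of(query, camera): "centre" ([x, y, z] in m, in the coordinates of the camera as it stood for that picture, good to about 4 mm: a listed point, or the origin of a listed thing).
The state is a dict: "time": time; "joints": joint angles; "joint_vel": joint speeds; "effort": joint torques, N m; "tool_pos": TCP position; "eef_rot": TCP orientation; "contact_force": force on the tool from outside, world axes, zero at the start; "ft_torque": the same for the moment, N m; "width": finger opening in m.
Only numpy, scipy, OpenCV 4.12 (cv2) and the standard library are available. Lean on these libraries where they do the work, as an engineer would, in place of code of your own. Each camera call takes 0.05 s, during which the arm holds its last target.

### The job

Two split casting moulds stand on the chocolate bench; one is already latched, the other is still open, with its red lever standing up. On the open one, swing the brass loop over the keeper hook so that it lies behind the hook while the lever is still up, then swing the lever back and press it fully down over centre, so that the latch snaps shut and draws the two halves of the mould together.

Things in the scene. Friction and masses are not known exactly. Their poses are not given: they have to be found in the camera images.
- pivot (a point): Pivot of the red lever on the OPEN mould, on its mid-line, fixed half. x: along the mould towards the hook; y: the hinge axis; z up. Mould: aluminium block, split across, 222 mm long, 140 wide (y), top face 12 mm below this point. Hook half slides in x on a spring (10 to 25 N). A like mould, already latched, stands near, with tub, bowl, scraper.
- keeper (a point): Seat under the keeper hook on the sliding half, where the middle of the loop's bar ends: x 56 mm (mould open) or 50 mm (drawn shut) from pivot, 3 mm lower, same axes. Hook 30 mm wide (y): post face 4.5 mm to -x of this point, lip over it reaching 1.5 mm to +x, its top 11 mm above; mould's top face 9 mm below.
- lever (a joint): Hinge of the flat lever, rad: 0 shut (flat, towards -x), 1.57 upright, 2.36 leaning right over to the hook; starts 1.97 to 2.3, stays where left. 80 mm long from pivot, 28 wide, 6.5 thick. Carries the loop's pin 18 mm from the pivot, at elevation (190 deg - lever angle) from +x. Once hooked, needs up to 6 N near its end; snaps to 0 just before flat.
- loop_bar (a point): Middle of the brass loop's cross bar (9 mm round, 66 mm along y), 67.7 mm from its pin. Side rods 6 mm thick, 30 mm either side, so it swings freely past the lever. Starts leaning back to -x of upright on a stop; pushed past upright to +x it falls by itself on to the mould's top, 10 to 25 mm beyond the hook. Swinging the lever back drags the bar into the hook.

How it is judged:
By the outcome, as a careful person would: the job done as asked, in the order asked, and still so for the second after the job is handed in, with the robot touching nothing.
It also fails if it takes over 42 s, if anything falls off the work surface, if the arm or the gripper's body presses on something with over 40 N, if the wrist force passes 120 N, or if a joint passes its speed limit or range.

## Working session

There is one attempt and no reset: what is moved stays moved. The work goes in short steps, Python scripts to look and compute and a tool call to move; the robot and the scene stay as the last step left them, time stands still between calls to the robot, and variables do not carry over. Pictures are saved under pics/ and viewed, and the job is handed in when it is done.

Besides the shell and the picture viewer there is one more tool, called after "Emit:" by a JSON object that holds its "method" and its "body", one argument or row to a line. arm_command: Moves the arm, as the interface text tells. Shift numbers are shares of 0.04 m and turn numbers shares of 30 degrees, none past 1 either way. Its arguments: {"type":"object","properties":{"series":{"type":"array"},"jaw":{"type":"number"},"newtons":{"type":"number"}},"required":["series"]}

```bash
ls; mkdir -p pics
python3 - <<'E'
from cell import *
import cv2,pickle,numpy as np
s=observe();print(s)
for n in ["scene","top","wrist"]:
    m=camera_model(n);im,d=capture(n)
    print(n,m);cv2.imwrite(f"pics/{n}0.png",im)
    pickle.dump((m,im,d),open(f"pics/{n}0.pkl","wb"))
    R=np.array(m["rotation"]);t=np.array(m["xyz"])
    for q in ["pivot","keeper","loop_bar"]:
        for r in place_of(q,n)[:3]:
            print(q,round(r["score"],2),(R@np.array(r["centre"])+t).round(4))
print(observe()["time"])
E
```

```text
pics
{'time': 0.0, 'joints': array([ 1.22885825e+00,  3.59502526e-01,  1.51140563e+00, -1.21636725e-05,
        1.27251417e+00, -1.15101462e-01]), 'joint_vel': array([ 1.18013947e-04, -2.60029900e-04,  2.07188294e-03, -9.31754379e-04,
        5.83703592e-04, -2.27203590e-05]), 'effort': array([-2.08731850e-03, -5.15372300e+01, -2.70726585e+01,  6.72250497e-02,
        3.50284623e-02, -1.31726656e-04]), 'tool_pos': array([0.13482921, 0.58429234, 0.40382098]), 'eef_rot': array([ 1.13173472e-01,  9.93574823e-01, -8.92367507e-04, -2.01582324e-04]), 'contact_force': array([ 0.41975192, -0.76596162,  0.12057674]), 'ft_torque': array([-0.00412029,  0.01082139, -0.00392788]), 'width': 0.08808727643580426}
scene {'vfov': 46.6921618653988, 'cx': 260.0475506102467, 'cy': 182.94495616222343, 'xyz': array([ 1.19211602, -0.18408175,  0.62790593]), 'rotation': array([ 0.72209308,  0.55715617, -0.2481524 , -0.32646433])}Traceback (most recent call last):
  File "<stdin>", line 11, in <module>
ValueError: matmul: Input operand 1 has a mismatch in its core dimension 0, with gufunc signature (n?,k),(k,m?)->(n?,m?) (size 3 is different from 4)
```

```bash
cat > h.py <<'E'
from cell import *
import cv2,pickle,numpy as np
from scipy.spatial.transform import Rotation as Ro
def shot(n,tag):
    m=camera_model(n);im,d=capture(n)
    cv2.imwrite(f"pics/{n}{tag}.png",im);pickle.dump((m,im,d),open(f"pics/{n}{tag}.pkl","wb"))
    return m,im,d
def w(m,c): return Ro.from_quat(m["rotation"]).apply(np.atleast_2d(c))+m["xyz"]
def cloud(m,d):
    f=192/np.tan(np.radians(m["vfov"])/2)
    v,u=np.mgrid[:384,:512]
    P=np.stack([(u-m["cx"])/f*d,(v-m["cy"])/f*d,d],-1)
    return w(m,P.reshape(-1,3)).reshape(384,512,3)
def proj(m,p):
    f=192/np.tan(np.radians(m["vfov"])/2)
    c=Ro.from_quat(m["rotation"]).inv().apply(np.atleast_2d(p)-m["xyz"])
    return np.c_[c[:,0]/c[:,2]*f+m["cx"],c[:,1]/c[:,2]*f+m["cy"]]
E
python3 - <<'E'
from h import *
for n in ["scene","top","wrist"]:
    m,im,d=shot(n,"0");print(n,m)
    for q in ["pivot","keeper","loop_bar"]:
        for r in place_of(q,n)[:3]:
            p=w(m,r["centre"]);print(q,round(r["score"],2),p.round(4),proj(m,p).round())
print(observe()["time"])
E
```

```text
scene {'vfov': 46.6921618653988, 'cx': 260.0475506102467, 'cy': 182.94495616222343, 'xyz': array([ 1.19211602, -0.18408175,  0.62790593]), 'rotation': array([ 0.72209308,  0.55715617, -0.2481524 , -0.32646433])}
pivot 0.6 [[ 0.5732 -0.1526  0.0755]] [[189. 188.]]
keeper 0.57 [[ 0.6315 -0.1447  0.0714]] [[198. 211.]]
loop_bar 0.6 [[ 0.5352 -0.1515  0.14  ]] [[183. 148.]]
top {'vfov': 57.24704040055946, 'cx': 253.7876580461398, 'cy': 190.58381836183227, 'xyz': array([0.55387245, 0.00230488, 0.78373646]), 'rotation': array([-0.70053335,  0.71248383, -0.03931264,  0.0086215 ])}
pivot 0.96 [[ 0.5753 -0.1548  0.0709]] [[315. 203.]]
keeper 0.58 [[ 0.626  -0.1453  0.0681]] [[310. 178.]]
loop_bar 0.73 [[ 0.5331 -0.1528  0.143 ]] [[324. 224.]]
wrist {'vfov': 58.16911596182858, 'cx': 256.28404665548663, 'cy': 191.0373162927255, 'xyz': array([0.05285769, 0.60362157, 0.38526338]), 'rotation': array([0.77314426, 0.61514473, 0.09576879, 0.12113322])}
0.75
```

View pics/scene0.png

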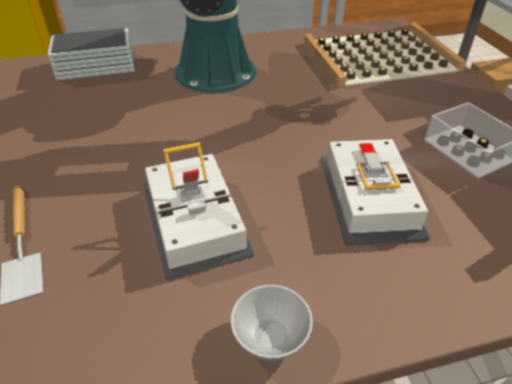

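View pics/top0.png

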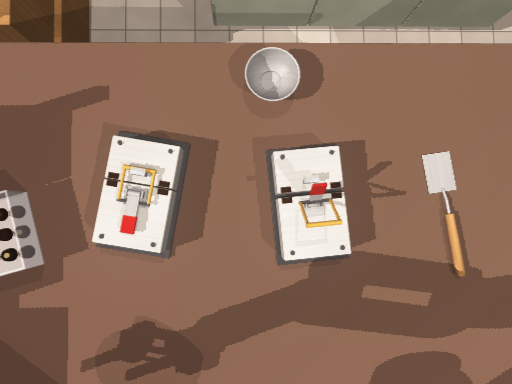

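View pics/wrist0.png

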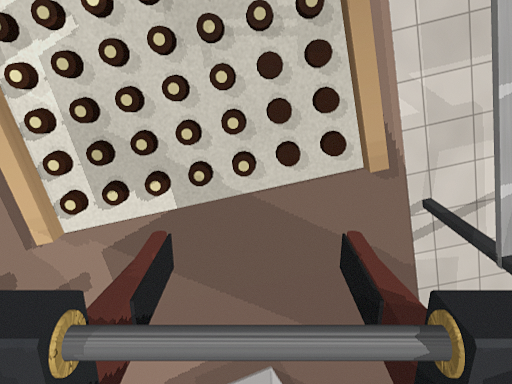

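Run:
```python
from h import *
for n in ["top","scene"]:
    m,im,d=pickle.load(open(f"pics/{n}0.pkl","rb"))
    C=cloud(m,d)
    sel=(d>0)&(abs(C[...,0]-.58)<.16)&(abs(C[...,1]+.15)<.13)
    z=C[...,2][sel]
    h,e=np.histogram(z,bins=np.arange(-.01,.2,.004));print(n,[(round(e[i],3),h[i]) for i in range(len(h)) if h[i]>5])
    # white top face
    tz=np.median(z[(z>.045)&(z<.07)])
    hsv=cv2.cvtColor(im,cv2.COLOR_BGR2HSV)
    f=sel&(abs(C[...,2]-tz)<.006)&(hsv[...,1]<60)&(hsv[...,2]>120)
    r=cv2.minAreaRect(C[...,:2][f].astype(np.float32)*1000);print(tz,r,cv2.boxPoints(r))
    red=sel&(hsv[...,1]>180)&((hsv[...,0]<6)|(hsv[...,0]>174))&(hsv[...,2]>120)
    P=C[red];print("red",len(P),np.median(P,0),P.min(0),P.max(0))
    br=sel&(hsv[...,1]>150)&(hsv[...,0]>14)&(hsv[...,0]<28)&(C[...,2]>.07)
    P=C[br];print("brass",len(P),np.median(P,0),P.min(0),P.max(0))
    u0=260 if n=="top" else 130
    cv2.imwrite(f"pics/{n}z.png",cv2.resize(im[130:280,u0:u0+120],None,fx=4,fy=4,interpolation=2))
```

```text
top [(np.float64(-0.006), np.int64(122)), (np.float64(-0.002), np.int64(6236)), (np.float64(0.002), np.int64(1602)), (np.float64(0.006), np.int64(834)), (np.float64(0.01), np.int64(183)), (np.float64(0.014), np.int64(25)), (np.float64(0.018), np.int64(21)), (np.float64(0.022), np.int64(25)), (np.float64(0.026), np.int64(24)), (np.float64(0.03), np.int64(27)), (np.float64(0.034), np.int64(24)), (np.float64(0.038), np.int64(25)), (np.float64(0.042), np.int64(28)), (np.float64(0.046), np.int64(26)), (np.float64(0.05), np.int64(27)), (np.float64(0.054), np.int64(154)), (np.float64(0.058), np.int64(4891)), (np.float64(0.062), np.int64(1277)), (np.float64(0.066), np.int64(13)), (np.float64(0.07), np.int64(8)), (np.float64(0.074), np.int64(41)), (np.float64(0.078), np.int64(110)), (np.float64(0.082), np.int64(22)), (np.float64(0.09), np.int64(76)), (np.float64(0.094), np.int64(32)), (np.float64(0.098), np.int64(22)), (np.float64(0.102), np.int64(23)), (np.float64(0.106), np.int64(27)), (np.float64(0.11), np.int64(24)), (np.float64(0.114), np.int64(28)), (np.float64(0.118), np.int64(29)), (n
[... 1886 characters left out ...]
p.int64(35)), (np.float64(0.126), np.int64(37)), (np.float64(0.13), np.int64(37)), (np.float64(0.134), np.int64(37)), (np.float64(0.138), np.int64(70)), (np.float64(0.142), np.int64(155)), (np.float64(0.146), np.int64(43))]
0.0603316514808086 ((577.8143310546875, -149.22369384765625), (229.66070556640625, 140.23817443847656), 4.582606315612793) [[ 457.74884   -88.50329 ]
 [ 468.9533   -228.29315 ]
 [ 697.8798   -209.94409 ]
 [ 686.67535   -70.154236]]
red 21 [ 0.60895232 -0.15058938  0.14334291] [ 0.60698209 -0.15917103  0.14107632] [ 0.61120219 -0.13878762  0.14582496]
brass 268 [ 0.53913847 -0.1550108   0.14250618] [ 0.53071888 -0.18554017  0.09363056] [ 0.57976516 -0.12026671  0.14885807]
```

View pics/topz.png

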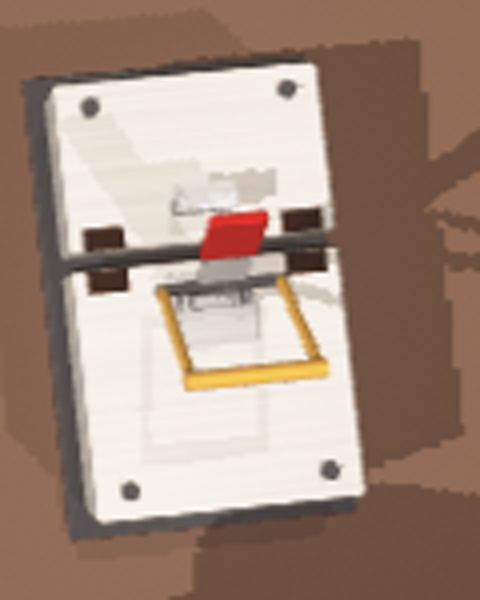

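View pics/scenez.png

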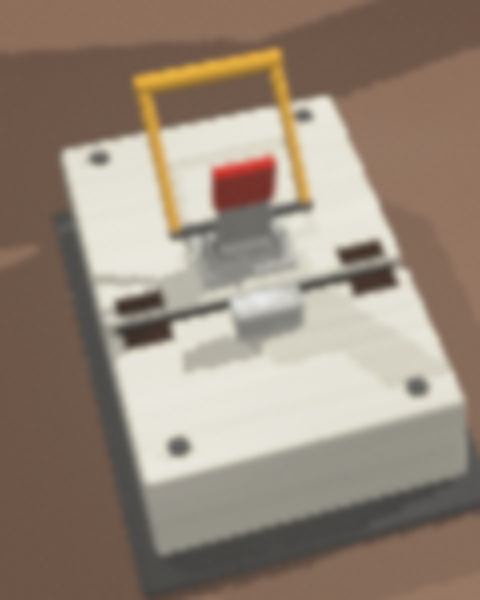

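Emit:
{"method": "arm_command", "body": {
  "series": [
    [0,0,0,0,0,-0.196],
    [0,0,0,0,0,-0.196],
    [0,0,0,0,0,-0.196],
    [-0.6,-0.75,0,0,0,0],
    [-0.6,-0.75,0,0,0,0],
    [-0.6,-0.75,0,0,0,0],
    [-0.6,-0.75,0,0,0,0],
    [-0.6,-0.75,0,0,0,0]
  ],
  "jaw": 0,
  "newtons": 30
}}

```text
time: 1.42
tool_pos: [0.2674, 0.4435, 0.4048]
eef_rot: [-0.041, 0.999, 0.0, 0.0]
contact_force: [0.4, 0.7, -1.5]
width: 0.0378
```

Emit:
{"method": "arm_command", "body": {
  "series": [
    [-0.29,-0.96,0,0,0,0],
    [-0.29,-0.96,0,0,0,0],
    [-0.29,-0.96,0,0,0,0],
    [-0.29,-0.96,0,0,0,0],
    [-0.29,-0.96,0,0,0,0],
    [-0.29,-0.96,0,0,0,0],
    [-0.29,-0.96,0,0,0,0],
    [-0.29,-0.96,0,0,0,0]
  ]
}}

```text
time: 2.08
tool_pos: [0.3843, 0.1443, 0.405]
eef_rot: [-0.041, 0.999, 0.0, 0.001]
contact_force: [0.6, 0.2, 0.2]
width: 0.0007
```

```bash
cat >> h.py <<'E'
PIV=np.array([.574,-.1494,.0725]);YAW=np.radians(4.6)
def st():
    s=observe();R=Ro.from_quat(s["eef_rot"])
    p=s["tool_pos"]+R.apply([0,0,.182])-PIV
    c,sn=np.cos(YAW),np.sin(YAW)
    print("t",round(s["time"],2),"tip in mould frame mm",(1000*np.array([c*p[0]+sn*p[1],-sn*p[0]+c*p[1],p[2]])).round(1),
     "toolx ang",np.degrees(np.arctan2(*R.apply([1,0,0])[[1,0]])).round(2),"toolz",R.apply([0,0,1]).round(3),"F",s["contact_force"].round(1),"w",s["width"].round(4),"j",s["joints"].round(2))
E
python3 -c "from h import *;st()"
```

```text
Traceback (most recent call last):
  File "h.py", line 24, in st
    "toolx ang",np.degrees(np.arctan2(*R.apply([1,0,0])[[1,0]])).round(2),"toolz",R.apply([0,0,1]).round(3),"F",s["contact_force"].round(1),"w",s["width"].round(4),"j",s["joints"].round(2))
                                                                                                                                                ^^^^^^^^^^^^^^^^
AttributeError: 'float' object has no attribute 'round'
```

```bash
sed -i 's/s\["width"\].round(4)/round(s["width"],4)/' h.py; python3 -c "from h import *;st()"
```

```text
t 2.08 tip in mould frame mm [-165.4  308.   150.5] toolx ang -175.34 toolz [ 0.001  0.    -1.   ] F [0.6 0.2 0.2] w 0.0007 j [ 0.19  0.08  1.89 -0.    1.17 -1.46]
```

Emit:
{"method": "arm_command", "body": {
  "series": [
    [-0.28,-0.96,0,0,0,0],
    [-0.28,-0.96,0,0,0,0],
    [-0.28,-0.96,0,0,0,0],
    [-0.28,-0.96,0,0,0,0],
    [-0.28,-0.96,0,0,0,0],
    [-0.28,-0.96,0,0,0,0],
    [-0.28,-0.96,0,0,0,0],
    [-0.28,-0.96,0,0,0,0]
  ]
}}

```text
time: 2.75
tool_pos: [0.4985, -0.1549, 0.4049]
eef_rot: [-0.04, 0.999, -0.0, 0.0]
contact_force: [-0.3, 1.0, 0.4]
width: 0.0006
```

Run:
```python
from h import *
st()
for n in ["wrist","top"]:
    m,im,d=shot(n,"1")
    for q in ["pivot","keeper","loop_bar"]:
        for r in place_of(q,n)[:2]:
            p=w(m,r["centre"]);print(n,q,round(r["score"],2),p.round(4),proj(m,p).round())
    C=cloud(m,d);hsv=cv2.cvtColor(im,cv2.COLOR_BGR2HSV)
    sel=(d>0)&(abs(C[...,0]-.58)<.16)&(abs(C[...,1]+.15)<.13)
    br=sel&(hsv[...,1]>150)&(hsv[...,0]>14)&(hsv[...,0]<28)&(C[...,2]>.13)
    P=C[br];print("brass",len(P),np.median(P,0) if len(P) else 0)
m,im,d=pickle.load(open("pics/top1.pkl","rb"));cv2.imwrite("pics/top1z.png",cv2.resize(im[130:280,230:380],None,fx=4,fy=4,interpolation=2))
```

```text
t 2.75 tip in mould frame mm [-75.6   0.5 150.4] toolx ang -175.38 toolz [ 0. -0. -1.] F [-0.3  1.   0.4] w 0.0006 j [-0.43  0.25  1.68  0.    1.22 -2.09]
brass 116 [ 0.47697918 -0.15839083  0.31535808]
top pivot 0.88 [[ 0.5763 -0.1514  0.068 ]] [[314. 202.]]
top keeper 0.6 [[ 0.6237 -0.1457  0.0674]] [[310. 179.]]
top loop_bar 0.7 [[ 0.5372 -0.154   0.1444]] [[324. 222.]]
brass 196 [ 0.53489537 -0.14442122  0.14652826]
```

View pics/wrist1.png

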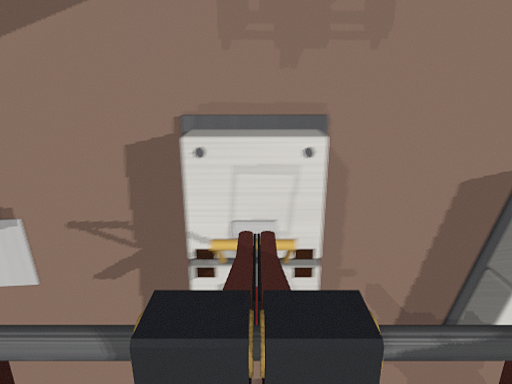

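View pics/top1z.png

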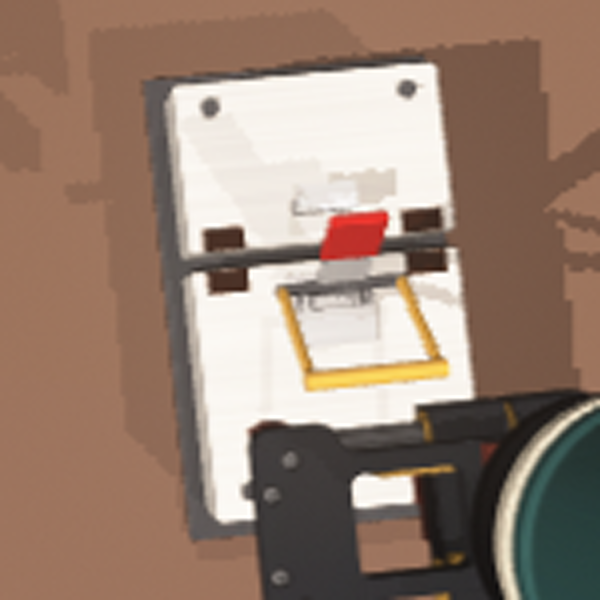

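Emit:
{"method": "arm_command", "body": {
  "series": [
    [0,0,0.73,0,0,0],
    [0,0,0.73,0,0,0],
    [0,0,0.73,0,0,0],
    [-0.25,0,0,0,0,0],
    [-0.25,0,0,0,0,0],
    [-0.25,0,0,0,0,0],
    [-0.25,0,0,0,0,0],
    [-0.2,0,0,0,0,0]
  ]
}}

```text
time: 3.82
tool_pos: [0.5486, -0.1489, 0.3191]
eef_rot: [-0.041, 0.999, -0.001, 0.002]
contact_force: [0.8, 0.1, 0.1]
width: 0.0003
```

Run:
```python
from h import *
st()
m,im,d=shot("scene","2")
cv2.imwrite("pics/scene2z.png",cv2.resize(im[80:280,110:270],None,fx=3,fy=3,interpolation=2))
```

```text
t 3.82 tip in mould frame mm [-24.6   2.2  64.6] toolx ang -175.31 toolz [ 0.004 -0.002 -1.   ] F [0.8 0.1 0.1] w 0.0003 j [-0.39  0.4   1.68  0.    1.06 -2.04]
```

View pics/scene2z.png

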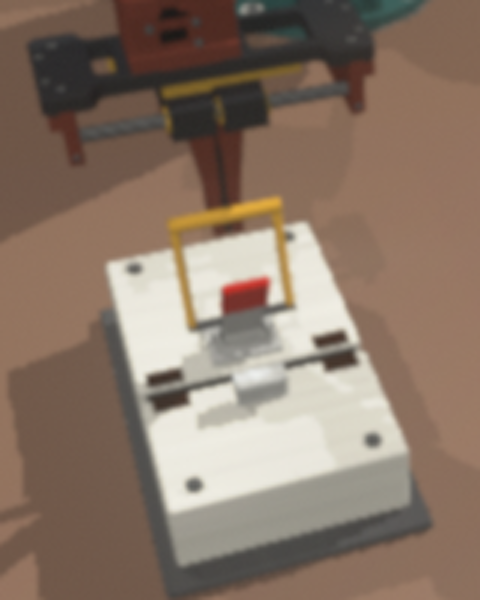

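Emit:
{"method": "arm_command", "body": {
  "series": [
    [-0.12,0,0,0,0,0],
    [-0.12,0,0,0,0,0],
    [-0.12,0,0,0,0,0],
    [-0.12,0,0,0,0,0],
    [-0.12,0,0,0,0,0],
    [0,0,0,0,0,0],
    [0,0,0,0,0,0],
    [0,0,0,0,0,0]
  ]
}}

```text
time: 4.53
tool_pos: [0.5698, -0.1469, 0.3169]
eef_rot: [-0.041, 0.999, 0.0, -0.0]
contact_force: [-0.4, -0.2, 0.4]
width: 0.0003
```

Run:
```python
from h import *
st()
m,im,d=shot("scene","3")
cv2.imwrite("pics/scene3z.png",cv2.resize(im[80:280,110:270],None,fx=3,fy=3,interpolation=2))
```

```text
t 4.53 tip in mould frame mm [-4.1  2.8 62.4] toolx ang -175.35 toolz [-0.001  0.    -1.   ] F [-0.4 -0.2  0.4] w 0.0003 j [-0.37  0.43  1.63 -0.    1.08 -2.02]
```

View pics/scene3z.png

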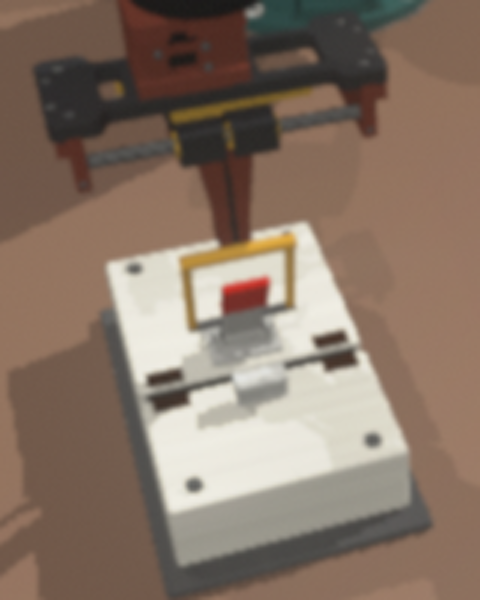

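Emit:
{"method": "arm_command", "body": {
  "series": [
    [-0.1,0,0,0,0,0],
    [-0.1,0,0,0,0,0],
    [-0.05,0,0,0,0,0],
    [0,0,0,0,0,0],
    [0,0,0,0,0,0],
    [0,0,0,0,0,0],
    [0,0,0,0,0,0],
    [0,0,0,0,0,0]
  ]
}}

```text
time: 5.25
tool_pos: [0.5798, -0.1461, 0.3171]
eef_rot: [-0.041, 0.999, -0.0, -0.0]
contact_force: [-0.6, 0.4, 0.6]
width: 0.0007
```

Run:
```python
from h import *
st()
m,im,d=shot("scene","4")
cv2.imwrite("pics/scene4z.png",cv2.resize(im[80:280,110:270],None,fx=3,fy=3,interpolation=2))
```

```text
t 5.25 tip in mould frame mm [ 6.1  2.8 62.6] toolx ang -175.36 toolz [-0. -0. -1.] F [-0.6  0.4  0.6] w 0.0007 j [-0.36  0.44  1.61 -0.    1.09 -2.01]
```

View pics/scene4z.png

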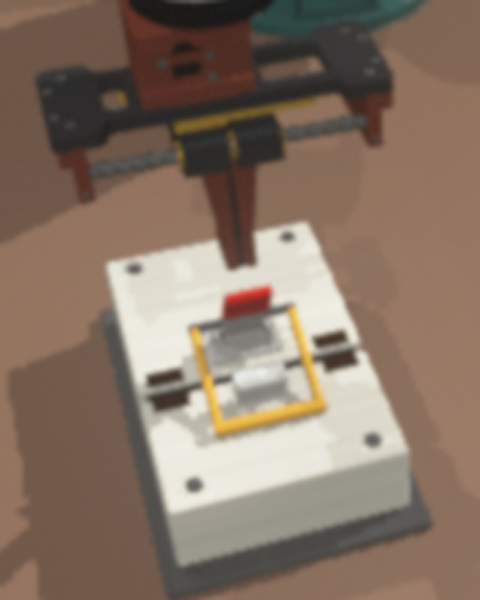

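Emit:
{"method": "arm_command", "body": {
  "series": [
    [0.2,0,-0.4,0,0,0],
    [0,0,-0.9,0,0,0],
    [-0.2,0,-0.3,0,0,0],
    [-0.8,0,0,0,0,0],
    [-0.8,0,0,0,0,0],
    [-0.5,0,0,0,0,0],
    [0,0,0,0,0,0],
    [0,0,0,0,0,0]
  ]
}}

```text
time: 5.97
tool_pos: [0.664, -0.1392, 0.3805]
eef_rot: [-0.041, 0.999, 0.0, -0.0]
contact_force: [-0.8, 0.4, -0.0]
width: 0.0008
```

Run:
```python
from h import *
st()
c,s=np.cos(YAW),np.sin(YAW);A=np.array([[c,s,0],[-s,c,0],[0,0,1]])
for n in ["scene","top"]:
    m,im,d=shot(n,"5")
    x0=110 if n=="scene" else 230
    cv2.imwrite(f"pics/{n}5z.png",cv2.resize(im[80:280,x0:x0+160],None,fx=3,fy=3,interpolation=2))
    C=(cloud(m,d)-PIV)@A.T*1000;hsv=cv2.cvtColor(im,cv2.COLOR_BGR2HSV)
    sel=(d>0)&(abs(C[...,0])<120)&(abs(C[...,1])<60)
    for nm,k in [("red",sel&(hsv[...,1]>180)&((hsv[...,0]<6)|(hsv[...,0]>174))&(hsv[...,2]>120)),("brass",sel&(hsv[...,1]>150)&(hsv[...,0]>14)&(hsv[...,0]<28)&(C[...,2]<60))]:
        P=C[k]
        if len(P): print(n,nm,len(P),np.percentile(P,[2,50,98],axis=0).round(1).tolist())
```

```text
t 5.97 tip in mould frame mm [ 90.4   3.  126. ] toolx ang -175.31 toolz [-0.001 -0.    -1.   ] F [-0.8  0.4 -0. ] w 0.0008 j [-0.31  0.49  1.35 -0.    1.3  -1.96]
scene red 26 [[43.1, -11.4, 61.2], [44.6, -2.1, 64.5], [46.8, 8.3, 66.7]]
scene brass 201 [[12.6, -32.3, -7.9], [70.9, -4.3, -3.4], [74.7, 29.7, 16.4]]
top red 113 [[23.6, -3.8, 41.2], [34.1, 4.8, 57.2], [44.1, 12.8, 69.3]]
top brass 140 [[13.1, -27.5, -6.1], [67.8, 16.8, -2.5], [73.0, 31.5, 17.1]]
```

View pics/scene5z.png

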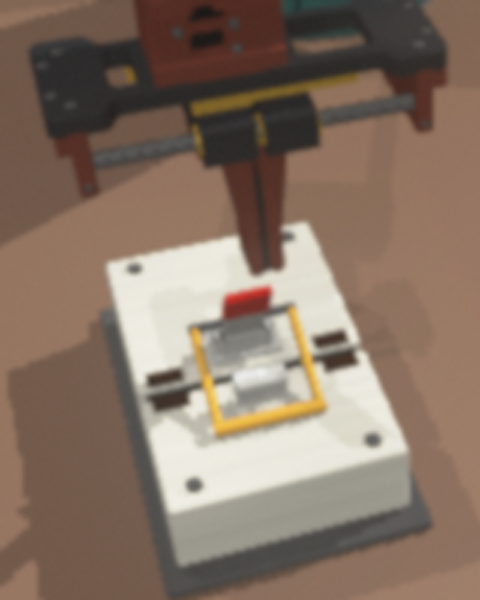

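View pics/top5z.png

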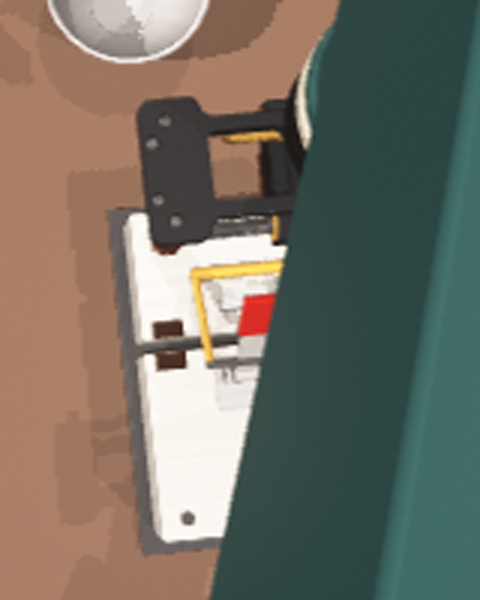

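Emit:
{"method": "arm_command", "body": {
  "series": [
    [0,-0.05,0.8,0,0,0],
    [0,0,0.8,0,0,0],
    [0.3,0,0,0,0,0],
    [0.3,0,0,0,0,0],
    [0.3,0,0,0,0,0],
    [0.3,0,0,0,0,0],
    [0.3,0,0,0,0,0],
    [0.3,0,0,0,0,0]
  ]
}}

```text
time: 6.73
tool_pos: [0.5904, -0.1473, 0.3175]
eef_rot: [-0.04, 0.999, -0.0, 0.0]
contact_force: [0.9, -0.0, -0.0]
width: 0.0005
```

Run:
```python
from h import *
st()
m,im,d=shot("scene","6")
cv2.imwrite("pics/scene6z.png",cv2.resize(im[80:280,110:270],None,fx=3,fy=3,interpolation=2))
```

```text
t 6.73 tip in mould frame mm [16.6  0.7 63. ] toolx ang -175.39 toolz [ 0. -0. -1.] F [ 0.9 -0.  -0. ] w 0.0005 j [-0.36  0.46  1.59 -0.    1.1  -2.01]
```

View pics/scene6z.png

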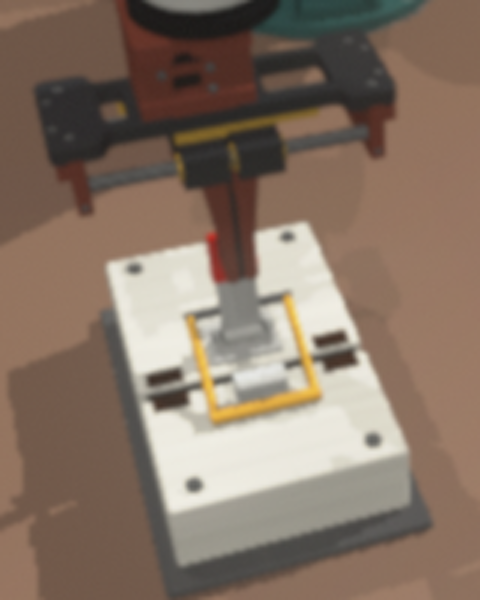

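Emit:
{"method": "arm_command", "body": {
  "series": [
    [0.24,0,0.01,0,0,0],
    [0.25,0,0.04,0,0,0],
    [0.2,0,0.05,0,0,0],
    [0.18,0,0.09,0,0,0],
    [0.19,0,0.11,0,0,0],
    [0.15,0,0.13,0,0,0],
    [0.14,0,0.15,0,0,0],
    [0.12,0,0.15,0,0,0]
  ]
}}

```text
time: 7.45
tool_pos: [0.5326, -0.1521, 0.287]
eef_rot: [-0.041, 0.999, -0.0, -0.0]
contact_force: [0.6, -1.0, 0.9]
width: 0.0007
```

Run:
```python
from h import *
st()
m,im,d=shot("scene","7")
cv2.imwrite("pics/scene7z.png",cv2.resize(im[80:280,110:270],None,fx=3,fy=3,interpolation=2))
```

```text
t 7.45 tip in mould frame mm [-41.7   0.6  32.5] toolx ang -175.35 toolz [-0.001 -0.    -1.   ] F [ 0.6 -1.   0.9] w 0.0007 j [-0.4   0.43  1.74 -0.    0.98 -2.05]
```

View pics/scene7z.png

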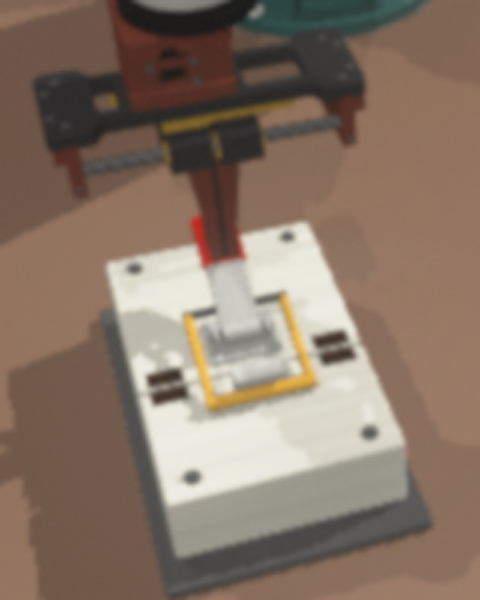

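Emit:
{"method": "arm_command", "body": {
  "series": [
    [0.1,0,0.16,0,0,0],
    [0.08,0,0.17,0,0,0],
    [0.05,0,0.14,0,0,0],
    [0.03,0,0.13,0,0,0],
    [0,0,0.1,0,0,0],
    [0,0,0.07,0,0,0],
    [0,0,0.05,0,0,0],
    [0,0,0,0,0,0]
  ]
}}

```text
time: 8.17
tool_pos: [0.5228, -0.1526, 0.2571]
eef_rot: [-0.041, 0.999, -0.0, -0.0]
contact_force: [-7.0, 2.9, 23.0]
width: 0.0006
```

Run:
```python
from h import *
st()
m,im,d=shot("scene","8")
cv2.imwrite("pics/scene8z.png",cv2.resize(im[80:280,110:270],None,fx=3,fy=3,interpolation=2))
```

```text
t 8.17 tip in mould frame mm [-51.5   0.9   2.6] toolx ang -175.33 toolz [-0.001 -0.    -1.   ] F [-7.   2.9 23. ] w 0.0006 j [-0.41  0.46  1.78 -0.    0.9  -2.06]
```

View pics/scene8z.png

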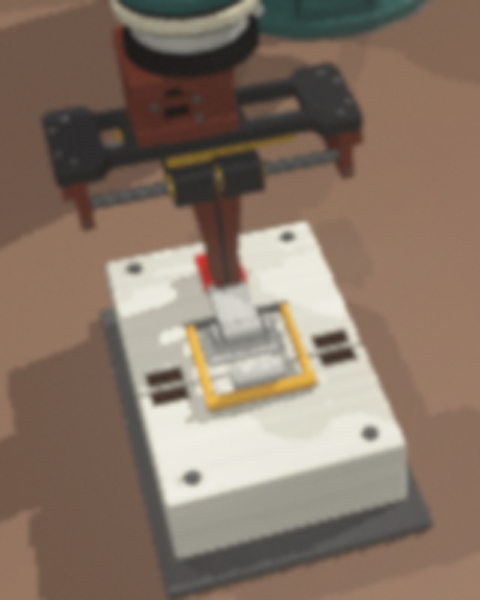

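Emit:
{"method": "arm_command", "body": {
  "series": [
    [0,0,-0.1,0,0,0],
    [0,0,-0.3,0,0,0],
    [0,0,-0.8,0,0,0],
    [0.4,0,-0.8,0,0,0],
    [0.8,0,-0.5,0,0,0],
    [0.9,0,0,0,0,0],
    [0.9,0,0,0,0,0],
    [0.5,0,0,0,0,0]
  ]
}}

```text
time: 8.88
tool_pos: [0.3805, -0.1634, 0.3551]
eef_rot: [-0.041, 0.999, 0.0, -0.001]
contact_force: [-0.2, 0.5, -1.1]
width: 0.0008
```

Run:
```python
from h import *
st()
c,s=np.cos(YAW),np.sin(YAW);A=np.array([[c,s,0],[-s,c,0],[0,0,1]])
for n in ["scene","top"]:
    m,im,d=shot(n,"9")
    x0=110 if n=="scene" else 230
    cv2.imwrite(f"pics/{n}9z.png",cv2.resize(im[80:280,x0:x0+160],None,fx=3,fy=3,interpolation=2))
    C=(cloud(m,d)-PIV)@A.T*1000;hsv=cv2.cvtColor(im,cv2.COLOR_BGR2HSV)
    sel=(d>0)&(abs(C[...,0])<120)&(abs(C[...,1])<60)
    for nm,k in [("red",sel&(hsv[...,1]>180)&((hsv[...,0]<6)|(hsv[...,0]>174))&(hsv[...,2]>120)),("brass",sel&(hsv[...,1]>150)&(hsv[...,0]>14)&(hsv[...,0]<28)&(C[...,2]<60))]:
        P=C[k]
        if len(P): print(n,nm,len(P),np.percentile(P,[2,50,98],axis=0).round(1).tolist())
    f=(d>0)&(abs(C[...,2]+12)<6)&(hsv[...,1]<60)&(hsv[...,2]>120)&(abs(C[...,0])<200)&(abs(C[...,1])<100)
    print(cv2.minAreaRect(C[...,:2][f].astype(np.float32)))
```

```text
t 8.88 tip in mould frame mm [-194.3    1.7  100.6] toolx ang -175.33 toolz [-0.002  0.    -1.   ] F [-0.2  0.5 -1.1] w 0.0008 j [-0.57  0.15  1.95 -0.    1.04 -2.22]
scene red 98 [[-73.5, -12.7, 1.4], [-61.3, -1.8, 3.0], [-49.2, 9.1, 5.0]]
scene brass 164 [[-10.0, -32.3, -6.5], [50.7, -3.1, -2.8], [53.8, 29.1, -0.1]]
((0.5285491943359375, -0.09711456298828125), (225.89659118652344, 140.15623474121094), 0.022349270060658455)
top red 202 [[-78.8, -12.1, 1.4], [-63.0, 0.0, 3.7], [-47.4, 12.0, 6.1]]
top brass 146 [[-14.6, -31.4, -4.8], [33.8, 17.2, -1.6], [52.2, 31.4, 1.6]]
((0.8624420166015625, 0.02777862548828125), (222.2863006591797, 140.54949951171875), 0.16304613649845123)
```

View pics/scene9z.png

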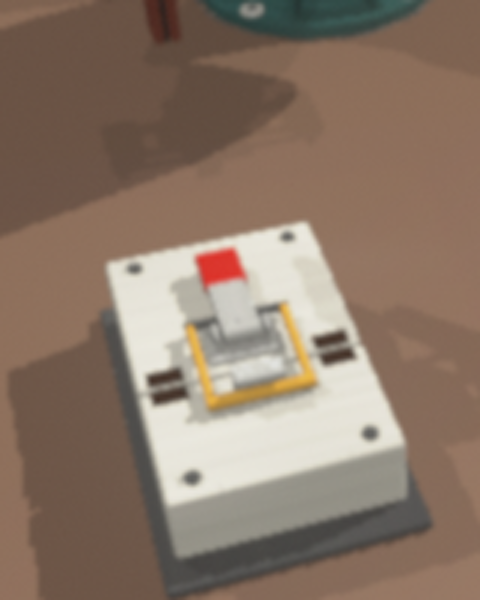

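View pics/top9z.png

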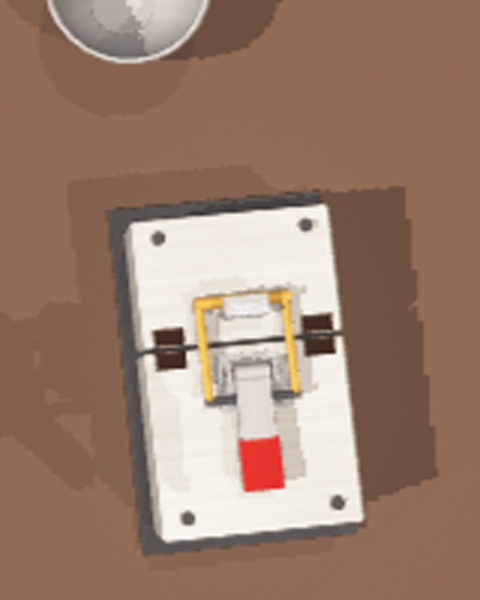

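Emit:
{"method": "arm_command", "body": {
  "series": [
    [0,0,0,0,0,0],
    [0,0,0,0,0,0],
    [0,0,0,0,0,0],
    [0,0,0,0,0,0],
    [0,0,0,0,0,0],
    [0,0,0,0,0,0],
    [0,0,0,0,0,0],
    [0,0,0,0,0,0]
  ]
}}

```text
time: 9.65
tool_pos: [0.3837, -0.1641, 0.355]
eef_rot: [-0.041, 0.999, 0.0, -0.0]
contact_force: [0.8, -0.4, 0.2]
width: 0.0004
```

```bash
python3 -c "
from cell import *
print(finish_job())"
```

```text
the job is handed in; nothing more can be done
None
```

The open mould is now latched, and the job was handed in at about 9.7 s of the 42 s allowed.

**What I did:** With the closed fingers I pushed the brass loop past upright. It fell over the keeper hook and lay on the mould's top, with the bar at about x 70 mm from the pivot, while the lever was still up. The finger also nudged the lever slightly towards the hook, to roughly 124°. I then went round to the hook side of the lever, swung it back through upright and pressed it flat.

**Last checks:** These were taken from the scene and top cameras after the gripper had backed well clear:
- **Lever:** it lies flat, with its top face about 3 mm above the pivot.
- **Loop bar:** the scene camera puts it at x ≈ 50 mm, which matches the drawn-shut position.
- **Mould length:** before, it measured 227 mm (top) and 230 mm (scene). Now it measures 222 mm from the top camera, the closed length. The scene camera still reads 226 mm, which is 4 mm longer but also about 4 mm down.
- **Force:** the highest reading at the end of a move was about 24 N at the wrist, at the end of the press. I did not see peaks within a move.

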